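# Wedge up the hinged sample stage

### The job

The rubber rests under the front edge of the small hinged sample stage are to be swapped, so its plate has to be eased off them. Pick up the orange wedge, lay it flat on the worktop in front of the stage and push it thin end first under the middle of the plate's front edge (the one opposite the hinge) until that edge has just lifted, about 3 mm clear of the rests; finish while still holding the wedge there. Move the plate only with the wedge, not with the gripper, keep the crucible standing on it, and leave the vials and the strip box alone.

Things in the scene. Friction and masses are not known exactly. Their poses are not given: they have to be found in the camera images.
- wedge: loose orange levelling wedge, 130 x 28 x 50 mm, 0.12 kg (almost all in the grip block). Origin: underside, below the middle of the grip block; x points to its thin end, z up. The upright grip block spans x = -15 to +15 mm, 28 mm wide (y), 50 mm high; from x = +15 mm, 25 mm high, the ramp falls evenly to 3 mm at x = +115 mm (0.22 mm per mm).
- wedge_tip (a point): middle of the wedge's thin end, at the underside (115 mm along the wedge's x from its origin)
- stage: hinged sample stage fixed to the worktop, 125 x 144 x 26 mm: low grey rails with rubber rests and, at the back, two hinge cheeks carry a plate. Origin: worktop level, under mid-plate; x points from the open front to the hinge (the wedge goes in along +x), z up. Plate's front edge at x = -55 mm, hinge axis along y at x = +50 mm, 17 mm high. The channel under it, y = -46 to +46 mm, is open down to the worktop, back to x = +46 mm.
- stage_plate: the aluminium plate of the stage, 122 mm wide, 8 mm thick, about 0.6 kg, free to swing up about the hinge at its back (no spring, falls back by its weight). Origin: on the hinge axis, middle of the width; x points to the back, away from the front edge. At rest it is level, underside 13 mm and top 21 mm above the worktop.
- plate_lip (a point): point under the middle of the plate's rounded front edge, 101 mm from the hinge axis: 13 mm above the worktop while the plate lies on its rests, higher by as much as the edge is lifted
- crucible: small white porcelain crucible, 42 mm wide, 34 mm high, standing loose on the plate. Origin: centre of its underside, z up
- vial_a: vial with white cap and pink contents, 25 mm wide, 59 mm high, standing on the worktop; origin: centre of its underside
- vial_b: vial with white cap and yellowish contents, 25 mm wide, 59 mm high, standing on the worktop; origin: centre of its underside
- strips: flat yellow box of indicator strips, 45 x 85 x 13 mm, lying on the worktop; origin: centre of its underside
There are look-alikes about, which are no part of the job. There is more than one size of the stage; the one meant has the size given above.

How it is judged:
By the outcome, as a careful person would: the job done as asked, in the order asked, and still so for the second after the job is handed in, while the arm keeps its last pose, push and grip.
It also fails if it takes over 48 s, if anything falls off the work surface, if the arm or the gripper's body presses on something with over 40 N, if the wrist force passes 120 N, or if a joint passes its speed limit or range.

### The arm

A 6-joint arm with a two-finger parallel gripper is mounted at the origin on a cart in front of the work surface, level with it; the furniture and walls round the work are solid. World frame = base frame: x ahead of the robot, y to its left, z up, the work surface at z = 0. Lengths are in mm, angles in rad, forces in N, time in s.
With the tool pointing down it reaches from about 350 to 925 mm from the base axis. Payload 6.4 kg.
Tool frame: the origin (TCP) lies midway between the tips of the shut fingers; the grasp point (between the pads) lies 19 mm behind it; z points along the fingers, y is the line along which they close (so a half turn about z gives the same grasp; the last joint's range is limited). The gripper opens to 94 mm and grips with 3 to 60 N. Pads are 16 mm wide; open, the fingers measure 119 mm over their backs; the gripper's body (75 mm by 177 mm) begins 78 mm behind the grasp point.
Start: joints at [0.946, 0.245, 1.558, -0, 1.339, -0.174], TCP at [283.195, 585.077, 205.455] pointing down, gripper open.
Joint ranges: [-3.13, 3.13], [-1.02, 2.26], [0.13, 2.54], [-0.95, 4.09], [0.21, 2.88], [-2.74, 2.74]. Speed limits (rad/s): [2.57, 2.57, 3.14, 3.14, 3.14, 3.14].

### API

Orientations are given as a unit quaternion [x, y, z, w].
In Python, from workcell import sensors, cams, order gives the robot as it stands. The module is installed in compiled form; this text tells all that it offers.
- The arm moves only by the shell command python3 -m creep 'ROWS'. ROWS is JSON, a list of rows, each a list of 3 entries, a list of its own where there are three numbers: the shift along the tool's x, y, z normalised to -1 to 1, where 1 is 4 cm, then the turn, a rotation vector about the tool's x, y, z normalised to -1 to 1, where 1 is 360 degrees, then the gripper's target within -1 to 1 (fully open at 1, half-way at 0, shut at -1). A call has exactly 5 rows; each row shifts and turns the commanded pose from where the row before left it, along the tool's axes as they then stand; what a row does not reach is not made up. A row lasts 1/8 s, in which the tool goes at most 62.5 mm and 10.7 degrees, less where a joint would pass 70% of its speed; a pose out of reach is approached as far as the arm can. A call with a number of a shift or a turn outside -1 to 1 is refused whole. A call with a gripper value outside its range is refused whole. The fingers move at their own pace and stop on an object; the grip force is fixed at half the most. Time passes only in rows, so rows that do not move let the fingers close, or fill a call up. It gives the time, the measured TCP pose, the force, the opening and the grip force at its end, in the units of the state.
- sensors.state(): the state, without advancing time (a new reading comes with each control period).
- cams.camera(name): name is "side" or "top"; returns (picture, depth): 420x560x3 uint8, blue, green, red; 420x560 float32, mm along the optical axis (not along the pixel's ray), 0 where there is no reading.
- cams.camera_info(name): a dict with "camera_matrix" (3x3 intrinsics, pixels), "k1" (the pictures are not rectified: a ray, as slopes to the right and down, at radius r is drawn at 1 + k1 r^2 times it, then the intrinsics apply), "R" (3x3) and "t" (3): a world point X has camera coordinates R X + t. Camera axes: x right, y down, z forward; pixel columns grow to the right and rows downward; lengths in mm; the calibration is good to about 2 mm. A picture is of the moment at which its call begins. camera_info takes no time and is no camera call.
- order.hand_in(): hands the job in; it is judged then, once.
Trained networks look in the newest picture that a camera, given by its name, has taken for a name from the list of things; names that differ only in an ending like _2 or _b are one class to them, and where a whole thing is asked for, a point or a joint stands for the part that bears it (a point fixed in the world has none). Each returns a list of dicts, best first, with "confidence" (0 to 1); they miss things now and then, are a little off and sometimes report something else, mostly with a low value. They report only what shows in the picture. A call takes as long as a camera call. They do not tell look-alikes from the thing itself.
- cams.regions_of(thing, camera): "mask" (420x560 bool, what is visible of it) and "extent" ([left, top, right, bottom] in pixels, round what is visible of it).
The state is a dict: "time": time; "joint_positions": joint angles; "joint_vel": joint speeds; "joint_efforts": joint torques, N m; "position": TCP position; "tool_rot": TCP orientation; "contact_force": force on the tool from outside, world axes, zero at the start; "ft_torque": the same for the moment, N m; "finger_gap": finger opening in mm; "grasp_force": force on a finger pad.
Only numpy, scipy, OpenCV 4.12 (cv2) and the standard library are available. Lean on these libraries where they do the work, as an engineer would, in place of code of your own. Each camera call takes 0.05 s, during which the arm holds its last target. There are 200 camera calls.

## Working session

There is one attempt and no reset: what is moved stays moved. The work goes in short steps, Python scripts to look and compute and a shell command to move; the robot and the scene stay as the last step left them, time stands still between calls to the robot, and variables do not carry over. Pictures are saved under pics/ and viewed, at most 10 in all, crops included, and the job is handed in when it is done.

```bash
mkdir -p pics; cat > h.py <<'E'
import numpy as np, cv2
from workcell import sensors, cams, order
def pts(cam, depth, mask):
    i=cams.camera_info(cam); K=np.array(i["camera_matrix"]); R=np.array(i["R"]); t=np.array(i["t"])
    v,u=np.nonzero(mask&(depth>0)); d=depth[v,u]
    n=cv2.undistortPoints(np.c_[u,v].astype(float)[:,None],K,np.array([i["k1"],0,0,0.]))[:,0]
    return (np.c_[n*d[:,None],d]-t)@R, u, v
E
python3 - <<'E'
from h import *
print(sensors.state())
for c in("top","side"):
    p,d=cams.camera(c); cv2.imwrite(f"pics/{c}0.png",p)
    np.savez(f"{c}0.npz",p=p,d=d)
    for th in("wedge","stage","stage_plate","crucible","vial_a","strips"):
        for r in cams.regions_of(th,c):
            P,u,v=pts(c,d,r["mask"])
            print(c,th,round(r["confidence"],2),r["extent"],np.median(P,0).round() if len(P) else None, np.percentile(P,[2,98],axis=0).round().tolist() if len(P) else None)
E
```

```text
{'time': 0.0, 'joint_positions': array([ 9.45908912e-01,  2.45782194e-01,  1.55900719e+00,  1.26919511e-05,
        1.33869258e+00, -1.74098843e-01]), 'joint_vel': array([ 0.00019339, -0.00026727, -0.00014064,  0.00105874, -0.00241957,
       -0.00044797]), 'joint_efforts': array([ 7.85760749e-04, -4.15827334e+01, -3.14608419e+01,  6.86953263e-02,
        3.30799248e-02, -1.29744521e-04]), 'position': array([282.82436053, 584.57901783, 204.36942202]), 'tool_rot': array([ 2.23492021e-01,  9.74705301e-01, -8.67869605e-04, -3.73113128e-04]), 'contact_force': array([0.45786666, 0.49323073, 0.3462326 ]), 'ft_torque': array([-0.00279553,  0.00158864,  0.01006211]), 'grasp_force': 0.0, 'finger_gap': 94.3209832756744}
top wedge 0.84 [170.7, 226.6, 220.7, 250.2] [506. 126.  18.] [[482.0, 64.0, 2.0], [531.0, 178.0, 52.0]]
top stage 0.9 [345.9, 258.2, 383.7, 295.3] [ 411. -343.   14.] [[366.0, -382.0, 4.0], [452.0, -303.0, 18.0]]
top stage 0.61 [301.4, 196.4, 346.7, 252.4] [ 545. -219.   20.] [[489.0, -282.0, 5.0], [613.0, -170.0, 25.0]]
top stage 0.37 [170.9, 224.0, 216.6, 249.7] [508. 122.  1
[... 919 characters left out ...]
50.0, -307.0, 18.0]]
side stage_plate 0.8 [261.6, 226.6, 331.5, 285.2] [ 543. -222.   21.] [[492.0, -276.0, 16.0], [609.0, -173.0, 25.0]]
side stage_plate 0.72 [261.2, 310.6, 309.2, 351.5] [ 411. -343.   14.] [[372.0, -379.0, 9.0], [452.0, -304.0, 18.0]]
side crucible 0.67 [299.3, 241.4, 320.3, 259.7] [ 575. -238.   38.] [[552.0, -260.0, 21.0], [589.0, -223.0, 56.0]]
side vial_a 0.65 [357.3, 300.2, 368.1, 318.1] [ 567. -429.   43.] [[562.0, -439.0, 8.0], [582.0, -418.0, 62.0]]
side vial_a 0.44 [326.0, 345.6, 343.6, 358.7] [ 452. -461.   53.] [[445.0, -470.0, 10.0], [465.0, -449.0, 62.0]]
side strips 0.69 [287.7, 154.2, 318.9, 183.9] [746. -30.  11.] [[722.0, -72.0, 2.0], [772.0, 12.0, 16.0]]
```

```bash
python3 - <<'E'
from h import *
a=np.load("top0.npz")["p"][130:310,150:420]; b=np.load("side0.npz")["p"][140:370,160:380]
cv2.imwrite("pics/crop.png",np.hstack([cv2.resize(a,(420,280),interpolation=2),cv2.resize(b,(293*1,280),interpolation=2)]) if 0 else cv2.resize(a,(800,533),interpolation=2))
cv2.imwrite("pics/cropb.png",cv2.resize(b,(574,600),interpolation=2))
E
```

```text
(no output)
```

View pics/crop.png

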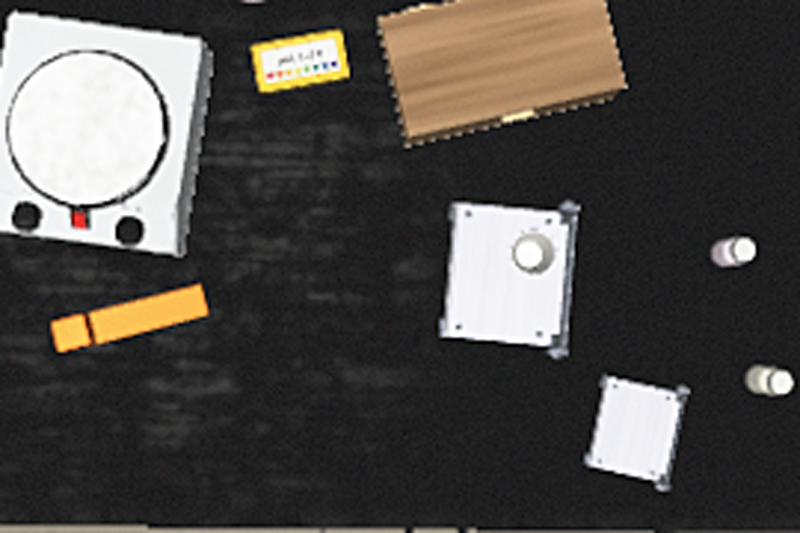

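View pics/cropb.png

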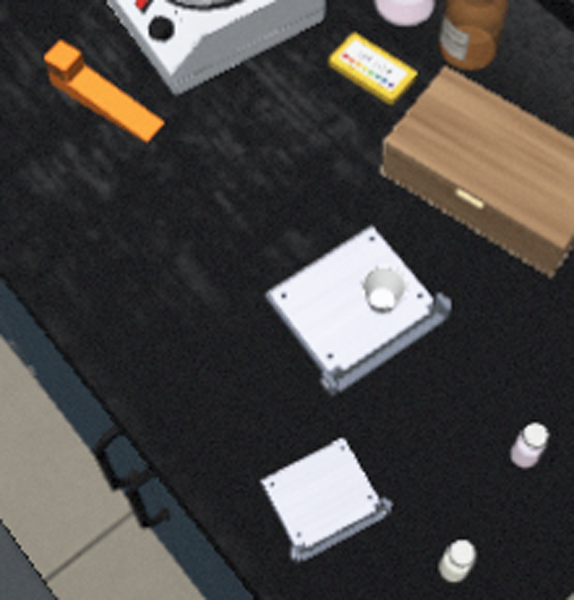

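Two stages: a large one at top (323,222), plate about 105 x 122 mm and carrying the crucible, and a small one at top (365,277), about 75 x 80 mm and empty. The large one fits the given size and has the crucible on it; its hinge cheeks are on the right (-y), so the open front faces left, toward the wedge. The crops confirm this. There is one orange wedge at (195,238), thin end already pointing right. Now I'll measure both poses.

```bash
cat >> h.py <<'E'
def rect(xy):
    c,s,a=cv2.minAreaRect(xy.astype(np.float32)); return cv2.boxPoints((c,s,a)).round(1).tolist(), np.round(c,1), np.round(s,1)
def trim(xy):  # drop stray points
    from scipy.spatial import cKDTree
    n=np.array([len(q) for q in cKDTree(xy).query_ball_point(xy,8)]); return xy[n>=np.median(n)*0.35]
E
python3 - <<'E'
from h import *
for c in("top","side"):
    z=np.load(f"{c}0.npz"); p,d=z["p"],z["d"]
    P,u,v=pts(c,d,np.ones(d.shape,bool)); hsv=cv2.cvtColor(p,cv2.COLOR_BGR2HSV)[v,u]
    o=(hsv[:,1]>140)&(abs(hsv[:,0].astype(int)-15)<7)&(abs(P[:,0]-506)<60)&(abs(P[:,1]-120)<90)&(P[:,2]>-5)
    W=P[o]; B=W[W[:,2]>42]
    print(c,"wedge all",rect(trim(W[:,:2]))); print(" block",rect(B[:,:2]),B.mean(0).round(1))
    L=W[W[:,2]<32]; m=L[:,:2].mean(0); dv=np.linalg.svd(L[:,:2]-m)[2][0]; print(" ramp dir",dv.round(3),m.round(1))
    s=(abs(P[:,0]-550)<85)&(abs(P[:,1]+222)<85)&(hsv[:,2]>150)&(abs(P[:,2]-21)<3.5)
    print(" plate",rect(trim(P[s][:,:2])),np.median(P[s][:,2]))
    f=(abs(P[:,0]-550)<110)&(abs(P[:,1]+222)<100)&(P[:,2]>22.9)&(P[:,2]<28)
    print(" table z",np.median(P[(abs(P[:,0]-520)<30)&(abs(P[:,1]+50)<60)][:,2]))
E
```

```text
top wedge all ([[476.3999938964844, 177.8000030517578], [512.0, 51.79999923706055], [542.9000244140625, 60.5], [507.29998779296875, 186.5]], array([509.7, 119.1]), array([ 32.1, 130.9]))
 block ([[477.1000061035156, 178.10000610351562], [485.20001220703125, 148.1999969482422], [511.5, 155.3000030517578], [503.3999938964844, 185.3000030517578]], array([494.3, 166.7]), array([27.2, 31. ])) [494.9 165.9  48.4]
 ramp dir [ 0.253 -0.968] [512.2 108.7]
 plate ([[487.1000061035156, -268.70001220703125], [608.2999877929688, -278.3999938964844], [616.7000122070312, -173.60000610351562], [495.6000061035156, -163.89999389648438]], array([ 551.9, -221.1]), array([105.1, 121.6])) 20.749678132018
 table z -0.6196923007701026
side wedge all ([[472.6000061035156, 176.10000610351562], [511.20001220703125, 51.599998474121094], [543.7999877929688, 61.70000076293945], [505.1000061035156, 186.1999969482422]], array([508.2, 118.9]), array([ 34.1, 130.3]))
 block ([[474.20001220703125, 176.89999389648438], [484.6000061035156, 146.39999389648438], [511.1000061035156, 155.39999389648438], [500.79998779296875, 185.89999389648438]], array([492.7, 166.1]), array([28. , 32.2])) [492.3 164.8  48.6]
 ramp dir [ 0.299 -0.954] [507.8 113.5]
 plate ([[486.79998779296875, -268.6000061035156], [608.0999755859375, -278.29998779296875], [616.4000244140625, -173.89999389648438], [495.1000061035156, -164.1999969482422]], array([ 551.6, -221.2]), array([104.7, 121.7])) 20.712739745617146
 table z -0.5808399021039226
```

```bash
cat >> h.py <<'E'
from scipy.spatial.transform import Rotation as Ro
def go(target, yaw_y=None):
    "remaining shift in tool axes (units of 40 mm), turn about tool axes (units of 360 deg) so that tool y has world angle yaw_y (deg)"
    s=sensors.state(); R=Ro.from_quat(s["tool_rot"]); p=s["position"]
    print("t",round(s["time"],2),"pos",p.round(1),"F",s["contact_force"].round(1),"gap",round(s["finger_gap"],1),"grip",round(s["grasp_force"],1))
    M=R.as_matrix(); print("tool y deg",np.degrees(np.arctan2(M[1,1],M[0,1])).round(2),"tilt",M[2].round(4))
    print("shift",(M.T@(np.array(target)-p)/40).round(3))
    if yaw_y is not None:
        a=np.radians(yaw_y); y=np.array([np.cos(a),np.sin(a),0]); z=np.array([0,0,-1.]); T=np.c_[np.cross(y,z),y,z]
        print("turn",((R.inv()*Ro.from_matrix(T)).as_rotvec()/2/np.pi).round(4))
E
python3 - <<'E'
from h import *
z=np.load("top0.npz"); P,u,v=pts("top",z["d"],np.ones(z["d"].shape,bool))
H=P[(P[:,0]>450)&(P[:,0]<900)&(P[:,1]>40)&(P[:,1]<400)&(P[:,2]>10)]
for y in range(40,300,20):
    q=H[(abs(H[:,1]-y)<10)&(H[:,0]>540)]; print(y,q[:,0].min().round() if len(q) else None, q[:,2].max().round() if len(q) else None)
print("tallest",P[(P[:,0]>200)&(P[:,0]<700)&(P[:,1]<500)&(P[:,1]>-350)][:,2].max())
go([493.5,166.2,120],15.3)
E
python3 -m creep '[[[0,0,0],[0,0,0.0272],0.4],[[0,0,0],[0,0,0.0272],0.4],[[0,0,0],[0,0,0.0272],0.4],[[0,0,0],[0,0,0.0272],0.4],[[0,0,0],[0,0,0.0272],0.4]]'
python3 -c "
from h import *
go([493.5,166.2,120],15.3)"
```

```text
40 819.0 39.0
60 610.0 88.0
80 565.0 102.0
100 567.0 102.0
120 570.0 102.0
140 572.0 102.0
160 574.0 101.0
180 577.0 102.0
200 579.0 102.0
220 581.0 99.0
240 584.0 86.0
260 None None
280 None None
tallest 106.70763151791041
t 0.7 pos [283.2 585.1 205.5] F [-1.1  0.2  0.4] gap 93.9 grip 0.0
tool y deg 64.17 tilt [ 0.  0. -1.]
shift [-9.295 -7.135  2.137]
turn [ 0.     -0.      0.1358]
time: 1.32
position: [283.2, 585.1, 205.5]
tool_rot: [0.61, 0.793, -0.0, 0.0]
contact_force: [1.1, -0.4, -0.7]
finger_gap: 66.0
grasp_force: 0.0
t 1.32 pos [283.2 585.1 205.5] F [ 1.1 -0.4 -0.7] gap 66.0 grip 0.0
tool y deg 14.89 tilt [-0. -0. -1.]
shift [-11.471   2.391   2.137]
turn [-0.      0.     -0.0012]
```

```bash
R='x'; 
python3 -m creep '[[[-0.95,0.2,0],[0,0,0],0.3],[[-0.95,0.2,0],[0,0,0],0.3],[[-0.95,0.2,0],[0,0,0],0.3],[[-0.95,0.2,0],[0,0,0],0.3],[[-0.95,0.2,0],[0,0,0],0.3]]' >/dev/null
python3 -m creep '[[[-0.95,0.2,0],[0,0,0],0.3],[[-0.95,0.2,0],[0,0,0],0.3],[[-0.95,0.2,0],[0,0,0],0.3],[[-0.95,0.2,0],[0,0,0],0.3],[[-0.95,0.2,0],[0,0,0],0.3]]' >/dev/null
python3 - <<'E'
from h import *
go([493.5,166.2,100],15.3)
z=np.load("top0.npz"); P,u,v=pts("top",z["d"],np.ones(z["d"].shape,bool))
for y in range(-240,0,20):
    q=P[(abs(P[:,1]-y)<10)&(P[:,0]>622)&(P[:,2]>8)&(P[:,2]<200)]; print(y,q[:,0].min().round() if len(q) else None, q[:,2].max().round() if len(q) else None)
E
```

```text
t 2.58 pos [460.6 238.2 205.7] F [ 0.5  0.5 -0.5] gap 61.3 grip 0.0
tool y deg 15.21 tilt [-0.e+00  5.e-04 -1.e+00]
shift [-1.954  0.32   2.642]
turn [ 0.0001  0.     -0.0002]
-240 692.0 199.0
-220 687.0 200.0
-200 686.0 200.0
-180 682.0 200.0
-160 677.0 200.0
-140 672.0 200.0
-120 672.0 199.0
-100 750.0 199.0
-80 737.0 200.0
-60 731.0 199.0
-40 728.0 200.0
-20 723.0 200.0
```

```bash
python3 -m creep '[[[-0.98,0.16,0],[0,0,0],0.3],[[-0.97,0.16,0],[0,0,0],0.3],[[0,0,0.9],[0,0,0],0.3],[[0,0,0.9],[0,0,0],0.3],[[0,0,0.8],[0,0,0],0.3]]' >/dev/null
python3 - <<'E'
from h import *
for c in("top","side"):
    p,d=cams.camera(c)
    P,u,v=pts(c,d,np.ones(d.shape,bool)); hsv=cv2.cvtColor(p,cv2.COLOR_BGR2HSV)[v,u]
    o=(hsv[:,1]>140)&(abs(hsv[:,0].astype(int)-15)<7)&(abs(P[:,0]-506)<60)&(abs(P[:,1]-120)<90)&(P[:,2]>-5)&(P[:,2]<55)
    W=P[o]; print(c,len(W), rect(trim(W[:,:2])))
    y0,x0=(140,120) if c=="side" else (170,120)
    cv2.imwrite(f"pics/{c}1.png",cv2.resize(p[y0-80:y0+100,x0:x0+180],(540,540),interpolation=2))
go([493.5,166.2,16],15.3)
E
```

```text
top 550 ([[477.3999938964844, 174.0], [512.0999755859375, 51.79999923706055], [542.9000244140625, 60.5], [508.20001220703125, 182.6999969482422]], array([510.2, 117.2]), array([ 32. , 127.1]))
side 669 ([[472.5, 177.0], [511.79998779296875, 51.599998474121094], [543.0, 61.400001525878906], [503.79998779296875, 186.8000030517578]], array([507.8, 119.2]), array([ 32.8, 131.4]))
t 3.3 pos [490.  167.   97.9] F [-0.3 -0.4 -0.6] gap 61.0 grip 0.0
tool y deg 15.2 tilt [ 0.0011 -0.0074 -1.    ]
shift [-0.046  0.094  2.048]
turn [-0.0012 -0.0002 -0.0003]
```

View pics/side1.png

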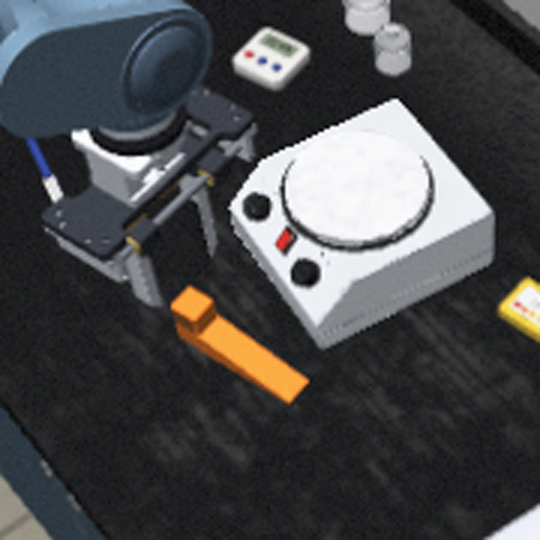

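The side view shows the open fingers straddling the block (block at crop (195,310)), with the hot plate clear of them. Descending and closing.

```bash
python3 -m creep '[[[-0.05,0.08,0.5],[-0.001,0,-0.002],0.3],[[0,0,0.6],[0,0,0],0.3],[[0,0,0.6],[0,0,0],0.3],[[0,0,0.35],[0,0,0],0.3],[[0,0,0],[0,0,0],0.3]]' >/dev/null
python3 -c "
from h import *
go([493.5,166.2,16],16)"
```

```text
t 3.92 pos [496.9 166.5  19.5] F [ 1.1 -0.1 -0.1] gap 61.0 grip 0.0
tool y deg 15.94 tilt [ 1.0e-04  5.7e-03 -1.0e+00]
shift [ 0.016 -0.083  0.088]
turn [ 0.0009 -0.     -0.0002]
```

```bash
python3 -m creep '[[[0,-0.06,0.05],[0.001,0,0],0.3],[[0,0,0],[0,0,0],0.3],[[0,0,0],[0,0,0],-1],[[0,0,0],[0,0,0],-1],[[0,0,0],[0,0,0],-1]]' >/dev/null
python3 -m creep '[[[0,0,0],[0,0,0],-1],[[0,0,0],[0,0,0],-1],[[0,0,0],[0,0,0],-1],[[0,0,0],[0,0,0],-1],[[0,0,0],[0,0,0],-1]]'
python3 -c "
from h import *
go([493.5,166.2,16],16)"
```

```text
time: 5.18
position: [494.7, 165.9, 17.5]
tool_rot: [0.602, 0.798, 0.0, 0.0]
contact_force: [0.2, 0.2, 0.4]
finger_gap: 27.6
grasp_force: 30.0
t 5.17 pos [494.7 165.9  17.5] F [0.2 0.2 0.4] gap 27.6 grip 30.0
tool y deg 15.93 tilt [-1.e-04  3.e-04 -1.e+00]
shift [ 0.017 -0.027  0.038]
turn [ 0.      0.     -0.0002]
```

```bash
python3 -m creep '[[[0,0,-0.25],[0,0,0],-1],[[0,0,-0.25],[0,0,0],-1],[[-0.5,0,0],[0,0,0],-1],[[-0.7,0.1,0],[0,0,0],-1],[[-0.7,0.1,0],[0,0,0],-1]]' >/dev/null
python3 -m creep '[[[-0.7,0.1,0],[0,0,0],-1],[[-0.7,0.1,0],[0,0,0.014],-1],[[-0.7,0,0],[0,0,0.014],-1],[[-0.5,0,0],[0,0,0.014],-1],[[-0.3,0,0],[0,0,0.014],-1]]' >/dev/null
python3 -m creep '[[[0,0,0],[0,0,0],-1],[[0,0,0],[0,0,0],-1],[[0,0,0],[0,0,0],-1],[[0,0,0],[0,0,0],-1],[[0,0,0],[0,0,0],-1]]' >/dev/null
python3 - <<'E'
from h import *
go([567.2,-29.3,17.5],-4.6)
for c in("top","side"):
    p,d=cams.camera(c)
    P,u,v=pts(c,d,np.ones(d.shape,bool)); hsv=cv2.cvtColor(p,cv2.COLOR_BGR2HSV)[v,u]
    o=(hsv[:,1]>140)&(abs(hsv[:,0].astype(int)-15)<7)&(abs(P[:,0]-560)<90)&(P[:,1]>-170)&(P[:,1]<80)&(P[:,2]>5)&(P[:,2]<50)
    W=P[o]; print(c,len(W), rect(trim(W[:,:2])))
    L=W[W[:,1]<W[:,1].min()+75]
    q=np.polyfit(L[:,1],L[:,0],1); print("axis slope deg",np.degrees(np.arctan(q[0])), "x at y=-90",np.polyval(q,-90), "slope z",np.polyfit(L[:,1],L[:,2],1),W[:,1].min())
    s=(abs(P[:,0]-550)<85)&(abs(P[:,1]+222)<85)&(hsv[:,2]>150)&(abs(P[:,2]-21)<3.5)
    print(" plate",rect(trim(P[s][:,:2])))
    r={"top":(160,240),"side":(150,200)}[c]; cv2.imwrite(f"pics/{c}2.png",cv2.resize(p[r[0]:r[0]+140,r[1]-40:r[1]+140],(720,560),interpolation=2))
E
```

```text
t 7.05 pos [553.7 -15.9  37.4] F [-0.5 -0.4 -1.2] gap 27.5 grip 30.0
tool y deg -4.2 tilt [-0.e+00 -1.e-04 -1.e+00]
shift [-0.31   0.362  0.498]
turn [-0.      0.      0.0011]
top 202 ([[530.7999877929688, -128.60000610351562], [558.5, -130.60000610351562], [562.2000122070312, -77.5], [534.5, -75.5999984741211]], array([ 546.5, -103.1]), array([53.2, 27.8]))
axis slope deg 0.6310545676010256 x at y=-90 546.4992380984652 slope z [ 0.2247713  51.43658979] -129.55081780686936
 plate ([[487.1000061035156, -268.5], [608.4000244140625, -278.3999938964844], [616.9000244140625, -173.8000030517578], [495.6000061035156, -163.89999389648438]], array([ 552. , -221.2]), array([104.9, 121.7]))
side 493 ([[529.5, -130.0], [558.5999755859375, -132.10000610351562], [566.2999877929688, -26.200000762939453], [537.2999877929688, -24.0]], array([547.9, -78.1]), array([106.2,  29.1]))
axis slope deg 2.042444414801015 x at y=-90 546.0151948415455 slope z [ 0.19286758 47.74749461] -131.05761246845762
 plate ([[486.5, -268.79998779296875], [608.0999755859375, -278.5], [616.5, -174.0], [494.79998779296875, -164.1999969482422]], array([ 551.5, -221.4]), array([104.9, 122. ]))
```

View pics/side2.png

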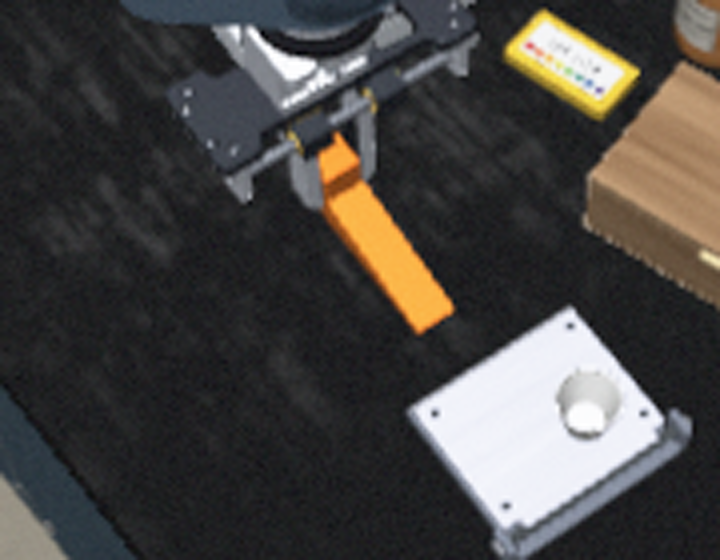

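```bash
python3 -m creep '[[[-0.1,0.18,0],[0,0,0.001],-1],[[-0.1,0.18,0.1],[0,0,0],-1],[[0,0,0.2],[0,0,0],-1],[[0,0,0.2],[0,0,0],-1],[[0,0,0],[0,0,0],-1]]' >/dev/null
python3 - <<'E'
from h import *
go([567.2,-29.3,17.5],-4.6)
for c in("top","side"):
    p,d=cams.camera(c)
    P,u,v=pts(c,d,np.ones(d.shape,bool)); hsv=cv2.cvtColor(p,cv2.COLOR_BGR2HSV)[v,u]
    o=(hsv[:,1]>140)&(abs(hsv[:,0].astype(int)-15)<7)&(abs(P[:,0]-560)<50)&(P[:,1]>-170)&(P[:,1]<80)&(P[:,2]>0)&(P[:,2]<50)
    W=P[o]; print(c,len(W), rect(trim(W[:,:2])))
    L=W[W[:,1]<W[:,1].min()+75]; print("z fit",np.polyfit(L[:,1],L[:,2],1),W[:,1].min())
E
```

```text
t 7.78 pos [567.3 -25.1  17. ] F [ 0.5 -1.  -1. ] gap 27.5 grip 30.0
tool y deg -4.58 tilt [ 0.e+00 -5.e-04 -1.e+00]
shift [-0.104  0.005 -0.013]
turn [-0.0001 -0.      0.    ]
top 200 ([[543.2999877929688, -138.1999969482422], [574.5999755859375, -140.60000610351562], [578.5999755859375, -90.5], [547.2000122070312, -88.0]], array([ 560.9, -114.3]), array([50.3, 31.4]))
z fit [ 0.23166247 34.17226052] -138.51124454430368
side 564 ([[542.5, -139.0], [573.9000244140625, -141.10000610351562], [581.5, -26.0], [550.0999755859375, -23.899999618530273]], array([562. , -82.5]), array([115.3,  31.4]))
z fit [ 0.19280524 29.37376272] -140.11126694000504
```

```bash
python3 -m creep '[[[-0.3,0,0],[0,0,0],-1],[[-0.45,0,0],[0,0,0],-1],[[-0.45,0,0],[0,0,0],-1],[[-0.35,0,0],[0,0,0],-1],[[-0.2,0,0],[0,0,0],-1]]' 
python3 -m creep '[[[0,0,0],[0,0,0],-1],[[0,0,0],[0,0,0],-1],[[0,0,0],[0,0,0],-1],[[0,0,0],[0,0,0],-1],[[0,0,0],[0,0,0],-1]]' 
cat > lift.py <<'E'
from h import *
go([560.2,-117.1,17.2],-4.6)
A=[]
for c in("top","top","top","side","side","side"):
    p,d=cams.camera(c)
    P,u,v=pts(c,d,np.ones(d.shape,bool)); hsv=cv2.cvtColor(p,cv2.COLOR_BGR2HSV)[v,u]
    ax=np.array([-0.080,-0.997]); f=np.array([556,-168.9]); q=P[:,:2]-f
    sx=q@ax-55; sy=q@np.array([0.997,-0.080])
    m=(sx>-52)&(sx<45)&(abs(sy)<56)&(P[:,2]>12)&(P[:,2]<32)&(hsv[:,2]>140)&((sx<-5)|(sy<-20))
    k=np.polyfit(sx[m],P[m,2],1); r=P[m,2]-np.polyval(k,sx[m]); g=abs(r)<3; k=np.polyfit(sx[m][g],P[m,2][g],1)
    print(c,g.sum(),"slope",k[0].round(4),"z at lip",np.polyval(k,-51).round(2),"lift by slope",(-k[0]*101).round(2))
E
python3 lift.py; python3 -c "
from h import *
z=0
p,d=cams.camera('side');cv2.imwrite('pics/side3.png',cv2.resize(p[190:310,220:360],(700,600),interpolation=2))"
```

```text
time: 8.5
position: [561.8, -96.3, 17.5]
tool_rot: [0.735, 0.678, 0.0, 0.0]
contact_force: [0.4, -0.1, -1.0]
finger_gap: 28.0
grasp_force: 30.0
time: 9.12
position: [561.9, -94.8, 17.5]
tool_rot: [0.735, 0.678, -0.0, 0.0]
contact_force: [-1.0, 0.1, -1.3]
finger_gap: 27.9
grasp_force: 30.0
t 9.12 pos [561.9 -94.8  17.5] F [-1.   0.1 -1.3] gap 27.9 grip 30.0
tool y deg -4.56 tilt [-1.e-04  0.e+00 -1.e+00]
shift [-0.56   0.002  0.007]
turn [0.     0.     0.0001]
top 701 slope 0.0052 z at lip 20.46 lift by slope -0.52
top 708 slope -0.0031 z at lip 20.68 lift by slope 0.31
top 705 slope 0.0014 z at lip 20.44 lift by slope -0.14
side 883 slope 0.0152 z at lip 20.18 lift by slope -1.54
side 889 slope 0.0107 z at lip 20.28 lift by slope -1.08
side 885 slope 0.0167 z at lip 20.0 lift by slope -1.69
```

View pics/side3.png

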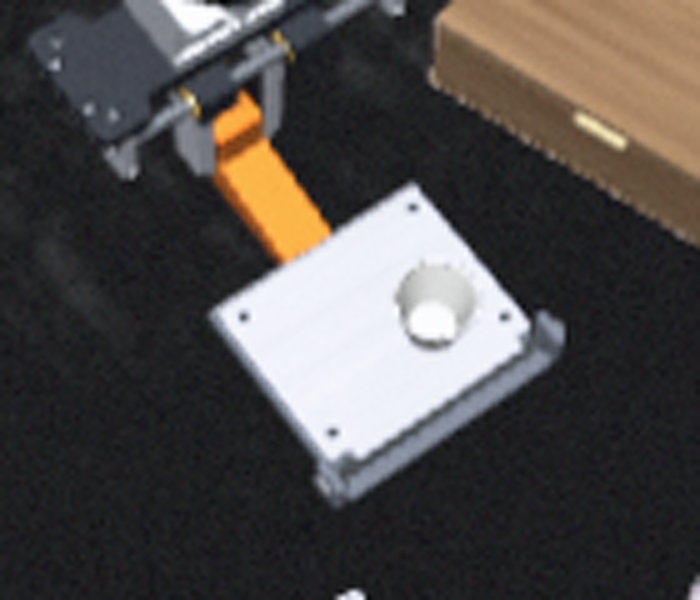

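The side view shows the thin end going under the middle of the front edge (edge midpoint at crop (313,248), wedge crossing at (305,248)), plate still at rest. The vertical force of -1.3 N suggests the wedge is hanging in the grip, so I'll lower it onto the worktop before pushing.

```bash
python3 -m creep '[[[0,0,0.015],[0,0,0],-1],[[0,0,0],[0,0,0],-1],[[0,0,0],[0,0,0],-1],[[0,0,0],[0,0,0],-1],[[0,0,0],[0,0,0],-1]]' 
python3 -m creep '[[[0,0,0.015],[0,0,0],-1],[[0,0,0],[0,0,0],-1],[[0,0,0],[0,0,0],-1],[[0,0,0],[0,0,0],-1],[[0,0,0],[0,0,0],-1]]'
```

```text
time: 10.1
position: [561.9, -95.0, 16.9]
tool_rot: [0.735, 0.678, 0.0, 0.0]
contact_force: [0.2, -0.1, -0.2]
finger_gap: 27.8
grasp_force: 30.0
time: 10.72
position: [562.0, -95.0, 16.9]
tool_rot: [0.735, 0.678, -0.0, -0.0]
contact_force: [-2.6, 0.6, 5.8]
finger_gap: 27.9
grasp_force: 30.0
```

```bash
python3 -m creep '[[[-0.05,0,0],[0,0,0],-1],[[-0.05,0,0],[0,0,0],-1],[[-0.05,0,0],[0,0,0],-1],[[-0.03,0,0],[0,0,0],-1],[[0,0,0],[0,0,0],-1]]' 
python3 -m creep '[[[-0.05,0,0],[0,0,0],-1],[[-0.05,0,0],[0,0,0],-1],[[-0.05,0,0],[0,0,0],-1],[[-0.05,0,0],[0,0,0],-1],[[0,0,0],[0,0,0],-1]]' 
python3 lift.py
```

```text
time: 11.35
position: [562.1, -102.2, 17.0]
tool_rot: [0.735, 0.678, 0.001, 0.001]
contact_force: [-0.1, 2.2, 5.5]
finger_gap: 27.8
grasp_force: 30.0
time: 11.98
position: [561.5, -109.0, 17.0]
tool_rot: [0.735, 0.678, 0.001, -0.0]
contact_force: [0.6, 7.8, 6.6]
finger_gap: 28.2
grasp_force: 30.0
t 11.97 pos [ 561.5 -109.    17. ] F [0.6 7.8 6.6] gap 28.2 grip 30.0
tool y deg -4.61 tilt [ 0.002   0.0014 -1.    ]
shift [-0.205 -0.016 -0.007]
turn [ 0.0002 -0.0003 -0.    ]
top 455 slope -0.009 z at lip 21.61 lift by slope 0.91
top 473 slope -0.0065 z at lip 21.51 lift by slope 0.66
top 466 slope -0.0132 z at lip 21.97 lift by slope 1.33
side 878 slope 0.0039 z at lip 21.3 lift by slope -0.39
side 904 slope 0.0088 z at lip 21.09 lift by slope -0.89
side 872 slope 0.0072 z at lip 21.21 lift by slope -0.72
```

```bash
python3 -m creep '[[[-0.05,0,0],[0,0,0],-1],[[-0.05,0,0],[0,0,0],-1],[[-0.05,0,0],[0,0,0],-1],[[-0.045,0,0],[0,0,0],-1],[[0,0,0],[0,0,0],-1]]' 
python3 -m creep '[[[0,0,0],[0,0,0],-1],[[0,0,0],[0,0,0],-1],[[0,0,0],[0,0,0],-1],[[0,0,0],[0,0,0],-1],[[0,0,0],[0,0,0],-1]]' 
python3 lift.py; python3 -c "
from h import *
p,d=cams.camera('side');cv2.imwrite('pics/side4.png',cv2.resize(p[190:310,220:360],(700,600),interpolation=2))
P,u,v=pts('side',d,np.ones(d.shape,bool)); hsv=cv2.cvtColor(p,cv2.COLOR_BGR2HSV)[v,u]
o=(hsv[:,1]>140)&(abs(hsv[:,0].astype(int)-15)<7)&(abs(P[:,0]-560)<50)&(P[:,1]>-190)&(P[:,1]<0)
L=P[o&(P[:,2]<28)&(P[:,2]>0)]; k=np.polyfit(L[:,1],L[:,2],1);print(k,np.polyval(k,-172.9),rect(trim(L[:,:2])))"
```

```text
time: 12.9
position: [560.9, -116.7, 16.9]
tool_rot: [0.735, 0.678, 0.001, -0.0]
contact_force: [-0.1, 7.8, 5.9]
finger_gap: 27.7
grasp_force: 30.0
time: 13.52
position: [560.8, -116.7, 16.9]
tool_rot: [0.735, 0.678, 0.001, -0.0]
contact_force: [0.7, 6.9, 6.1]
finger_gap: 27.5
grasp_force: 30.0
t 13.53 pos [ 560.8 -116.7   16.9] F [0.7 6.9 6.1] gap 27.5 grip 30.0
tool y deg -4.6 tilt [ 0.002   0.0013 -1.    ]
shift [-0.01  -0.015 -0.007]
turn [ 0.0002 -0.0003 -0.    ]
top 342 slope -0.0271 z at lip 23.52 lift by slope 2.74
top 333 slope -0.0382 z at lip 24.08 lift by slope 3.86
top 340 slope -0.032 z at lip 23.82 lift by slope 3.23
side 905 slope -0.0148 z at lip 23.13 lift by slope 1.5
side 906 slope -0.0152 z at lip 23.0 lift by slope 1.54
side 895 slope -0.011 z at lip 22.94 lift by slope 1.11
[ 0.11370732 35.10516698] 15.445171135998248 ([[541.7999877929688, -164.10000610351562], [570.5999755859375, -166.10000610351562], [573.2999877929688, -126.5], [544.5, -124.5]], array([ 557.5, -145.3]), array([39.7, 28.9]))
```

View pics/side4.png

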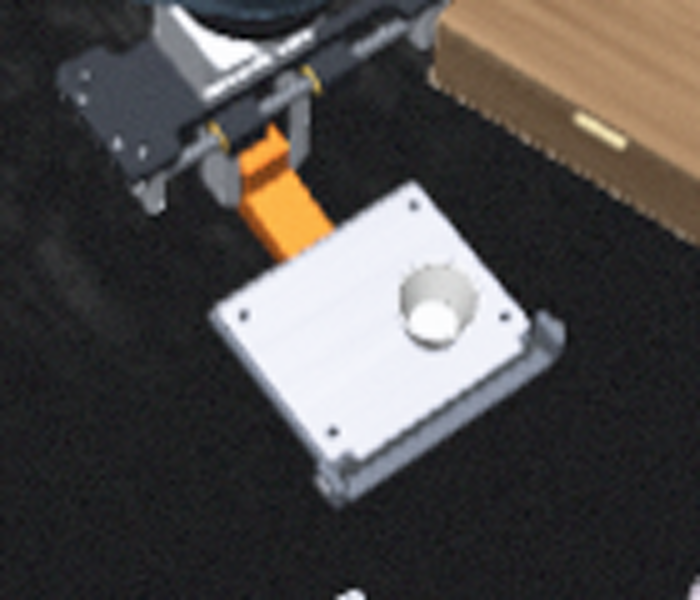

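The side view shows the wedge held in the grip under the middle of the edge, at crop (305,248), with the crucible upright at (437,305). Compared with the resting plate, the edge has risen about 3.1 mm (top camera 3.3, side camera 2.9), which matches the 2.9 mm expected from the ramp geometry. Handing in.

```bash
python3 -c "
from workcell import order; print(order.hand_in())"
```

```text
the job is handed in; nothing more can be done
None
```

The job is handed in: the wedge lies flat under the middle of the plate's front edge, still held, with the edge about 3 mm up (camera estimate), the crucible standing, and the vials and strip box not touched.

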